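# Gather the oiled wheels in the covered parts tray and take off the cover

## Robot

A 6-joint arm with a two-finger parallel gripper is mounted at the origin on the work surface. World frame = base frame: x ahead of the robot, y to its left, z up, the work surface at z = 0. Lengths are in mm, angles in rad, forces in N, time in s.
With the tool pointing down it reaches from about 350 to 950 mm from the base axis. Payload 17.4 kg.
Tool frame: the origin (TCP) lies at the very end of the fingers, on their centre line; the grasp point (between the pads) lies 19 mm behind it (robot.pinch_z is the distance from the TCP to the grasp point, in mm); z points along the fingers, y is the line along which they close (so a half turn about z gives the same grasp; the last joint's range is limited). The gripper opens to 93 mm and grips with 3 to 60 N. Pads are 15 mm wide; open, the fingers measure 128 mm over their backs; the gripper's body (75 mm by 188 mm) begins 65 mm behind the grasp point.
Start: joints at [-1.25, 0.116, 1.442, -0, 1.584, -0.038], TCP at [237.018, -632.024, 218.646] pointing down, gripper open.
Joint ranges: [-2.83, 2.83], [-0.83, 2.19], [0.07, 2.5], [-1.14, 4.28], [0.01, 3], [-2.97, 2.97]. Speed limits (rad/s): [1.89, 1.89, 2.22, 3.14, 3.14, 3.14].

## Interface

Orientations are given as a rotation vector (axis times angle).
In Python, from plant import robot gives the robot as it stands. The module is installed in compiled form; this text tells all that it offers.
- The arm moves only by the tool jog_arm, never from a script. Its argument "deltas" is a list of rows, each an object with "dp": the shift along the tool's x, y, z in m, a list of three; "delta_rot": the turn, a rotation vector about the tool's x, y, z in rad, a list of three; "gripper": the opening, from 0 (shut) to 1 (fully open). In form: [{"dp": [x, y, z], "delta_rot": [rx, ry, rz], "gripper": gripper}, ...]. A call has 1 to 12 rows; each row is the pose to reach, as a shift and turn from the pose commanded when the call began, along the tool's axes at that moment; what a row does not reach only later rows make up. A row lasts 1/8 s, in which the tool goes at most 62.5 mm and 10.7 degrees, less where a joint would pass 70% of its speed; a pose out of reach is approached as far as the arm can. A call with a gripper value outside its range is refused whole. The fingers move at their own pace and stop on an object; the grip force is fixed at half the most. Time passes only in rows, so rows that repeat a pose let the fingers close. It gives the time, the measured TCP pose, the force, the opening and the grip force at its end, in the units of the state.
- robot.get_obs(): the state, without advancing time (a new reading comes with each control period).
- robot.snapshot(name): name is "scene" or "top" or "wrist"; returns the picture (400x640x3 uint8, red, green, blue); there is no depth.
- robot.calibration(name): a dict with "camera_matrix" (3x3 intrinsics, pixels), "R" (3x3) and "t" (3): a world point X has camera coordinates R X + t; the wrist camera has in their place "T_tool_cam" (4x4, takes a point from camera to tool coordinates, whose origin is the TCP and whose axes are the flange's). Camera axes: x right, y down, z forward; pixel columns grow to the right and rows downward; lengths in mm; the calibration is good to about 2 mm. A picture is of the moment at which its call begins: read the wrist's pose just before it. calibration takes no time and is no camera call.
- robot.sign_off(): hands the job in; it is judged then, once.
Trained networks look in the newest picture that a camera, given by its name, has taken for a name from the list of things; names that differ only in an ending like _2 or _b are one class to them, and where a whole thing is asked for, a point or a joint stands for the part that bears it (a point fixed in the world has none). Each returns a list of dicts, best first, with "score" (0 to 1); they miss things now and then, are a little off and sometimes report something else, mostly with a low value. They report only what shows in the picture. A call takes as long as a camera call. They do not tell look-alikes from the thing itself.
- robot.silhouettes(camera, thing): "mask" (400x640 bool, what is visible of it) and "rect" ([left, top, width, height] in pixels, round what is visible of it).
The state is a dict: "time_s": time; "joints": joint angles; "qvel": joint speeds; "joint_torque": joint torques, N m; "tcp_pos": TCP position; "tool_rot": TCP orientation; "force": force on the tool from outside, world axes, zero at the start; "torque": the same for the moment, N m; "grip_width": opening from 0.0 (shut) to 1.0 (fully open); "grasp_force": force on a finger pad.
Only numpy, scipy, OpenCV 4.12 (cv2) and the standard library are available. Lean on these libraries where they do the work, as an engineer would, in place of code of your own. Each camera call takes 0.05 s, during which the arm holds its last target. There are 200 camera calls.

## Task

Three freshly oiled toy wheels lie scattered in the teal parts tray under its loose clear cover. With the cover kept in place, raise the tab end of the tray until all the wheels have slid down together against the opposite end, and set the tray gently back flat on the bench; then lift the cover off and lay it flat, handle up, in the middle of the green cutting mat. Do not touch the wheels, do not let the cover slip off or drop, and leave the sanding block, the glue bottle and the screwdriver where they are.

Things in the scene. Friction and masses are not known exactly. Their poses are not given: they have to be found in the camera images.
- tray_centre (a point): Centre of the open teal plastic parts tray, loose on the bench, 0.2 to 0.45 kg: 210 long (x) x 120 wide (y) x 50 high, walls and floor 4 thick; this point is half-way up, 25 above the bench. x runs along the tray towards the tab end (away from the robot). Friction on its smooth floor and rim is about 0.3 to 0.5 (varies): wheels start to slide at a tilt of 17 to 27 degrees.
- tray_tab (a point): Middle of the tray's own teal grab tab, a flat plate standing up on the outside of the end wall: 5 thick (x 105 to 110 from the tray centre), 50 wide, top edge 90 above the bench; this point is 18 below that edge. Axes as the tray's.
- tray_low_edge (a point): Middle of the tray's bottom edge at the end opposite the tab (105 from the centre, on the bench). Raising the tab end turns the tray about this edge; the wheels are to gather against this end.
- lid_handle (a point): Centre of the wooden bar handle (56 long in x, 18 wide, 34 high) on the loose clear cover, 21 above the sheet's underside. Sheet 212 x 124 x 4, orange edged, 0.1 to 0.21 kg, flat on the tray's rim, 50 above the bench; axes as the tray's. Two strips under it, 120 long, 6 deep, fit between the side walls with 2 of play; laid down it rests on them. Nothing latches it: unheld, it slides off a tilted tray.
- lid_tab (a point): Middle of the cover's own orange tab, 5 thick, 50 wide, standing up at its end right in front of the tray's tab with a gap of 1 to 4, tops level, 36 above the sheet's top face. Pinched together from above the two tabs (10 thick) hold cover and tray as one. This point is 18 below the tab's top, 103.5 from the handle's centre along x.
- wheel_a_centre (a point): Centre of a turned brown wooden toy wheel lying flat in the tray: 50 across, 18 thick, about 25 g; one of three alike, visible through the cover. Its middle is 9 above the tray's inner floor, 13 above the bench.
- wheel_b_centre (a point): Centre of a turned brown wooden toy wheel lying flat in the tray: 50 across, 18 thick, about 25 g; one of three alike, visible through the cover. Its middle is 9 above the tray's inner floor, 13 above the bench.
- wheel_c_centre (a point): Centre of a turned brown wooden toy wheel lying flat in the tray: 50 across, 18 thick, about 25 g; one of three alike, visible through the cover. Its middle is 9 above the tray's inner floor, 13 above the bench.
- mat: Dark green cutting mat fixed on the bench, 290 (x) x 190 (y) x 4 thick; origin at the centre of its underside. It lies on the other side from the tray (left or right varies).
- sanding_block_centre (a point): Centre of a dark grey sanding block, 100 x 66 x 26, lying loose between tray and mat: leave alone.
- glue_centre (a point): Centre of a yellow glue bottle, 56 across, about 150 high, standing loose beyond the work: leave alone.
- screwdriver: Green-handled screwdriver, about 200 long, lying loose beyond the work: leave alone.
Not all that is in view belongs to the job. Of the things shaped like the part that bears lid_handle, the clear one is meant.

How it is judged (in metres and radians):
On the way, in this order (a step that is already met when the one before it is completed fails the run):
1. the tray is tilted, tab end up, with its cover in place (x of lid_handle in the frame of tray_centre between -0.016 and 0.01 m and y of lid_handle in the frame of tray_centre between -0.01 and 0.01 m and z of lid_handle in the frame of tray_centre between 0.04 and 0.054 m and angle between the z axis of lid_handle and the z axis of tray_centre, either way round below 0.08 rad and angle between tray_centre's own z axis and vertical above 0.2 rad and height (world z) of tray_tab above 0.1 m), for 0.2 s.
2. the tray is back flat on the bench, all wheels gathered at the end opposite the tabs, cover still on (x of lid_handle in the frame of tray_centre between -0.016 and 0.01 m and y of lid_handle in the frame of tray_centre between -0.01 and 0.01 m and z of lid_handle in the frame of tray_centre between 0.04 and 0.054 m and angle between the z axis of lid_handle and the z axis of tray_centre, either way round below 0.08 rad and angle between tray_centre's own z axis and vertical below 0.04 rad and height (world z) of tray_centre between 0.02 and 0.03 m and x of wheel_a_centre in the frame of tray_centre between -0.105 and -0.02 m and y of wheel_a_centre in the frame of tray_centre between -0.06 and 0.06 m and z of wheel_a_centre in the frame of tray_centre between -0.02 and 0.02 m and x of wheel_b_centre in the frame of tray_centre between -0.105 and -0.02 m and y of wheel_b_centre in the frame of tray_centre between -0.06 and 0.06 m and z of wheel_b_centre in the frame of tray_centre between -0.02 and 0.02 m and x of wheel_c_centre in the frame of tray_centre between -0.105 and -0.02 m and y of wheel_c_centre in the frame of tray_centre between -0.06 and 0.06 m and z of wheel_c_centre in the frame of tray_centre between -0.02 and 0.02 m), for 0.2 s.
3. the cover is lifted clear of the tray (z of lid_handle in the frame of tray_centre above 0.065 m), for 0.1 s.
At the end, for the whole second after the job is handed in: The tray is flat on the bench (within 2 degrees), each wheel lies in it with its centre within 81 mm of the inner face of the end wall opposite the tabs; the cover lies flat, handle up, on the green cutting mat with its centre within 50 mm of the mat's centre; all at rest and released (x of wheel_a_centre in the frame of tray_centre between -0.105 and -0.02 m and y of wheel_a_centre in the frame of tray_centre between -0.06 and 0.06 m and z of wheel_a_centre in the frame of tray_centre between -0.02 and 0.02 m and x of wheel_b_centre in the frame of tray_centre between -0.105 and -0.02 m and y of wheel_b_centre in the frame of tray_centre between -0.06 and 0.06 m and z of wheel_b_centre in the frame of tray_centre between -0.02 and 0.02 m and x of wheel_c_centre in the frame of tray_centre between -0.105 and -0.02 m and y of wheel_c_centre in the frame of tray_centre between -0.06 and 0.06 m and z of wheel_c_centre in the frame of tray_centre between -0.02 and 0.02 m and angle between tray_centre's own z axis and vertical below 0.04 rad and height (world z) of tray_centre between 0.02 and 0.03 m and horizontal distance between lid_handle and mat below 0.05 m and angle between lid_handle's own z axis and vertical below 0.06 rad and height (world z) of lid_handle between 0.022 and 0.04 m and linear speed of each of lid, tray below 0.02 m/s and contact force between the fingers and lid below 0.05 N and contact force between the fingers and tray below 0.05 N); the robot touches nothing.
It fails at once if the cover slips or is taken off before the wheels are gathered (not (x of lid_handle in the frame of tray_centre between -0.02 and 0.014 m and y of lid_handle in the frame of tray_centre between -0.014 and 0.014 m and z of lid_handle in the frame of tray_centre between 0.036 and 0.058 m) and not (x of wheel_a_centre in the frame of tray_centre between -0.105 and -0.012 m and y of wheel_a_centre in the frame of tray_centre between -0.06 and 0.06 m and z of wheel_a_centre in the frame of tray_centre between -0.02 and 0.02 m and x of wheel_b_centre in the frame of tray_centre between -0.105 and -0.012 m and y of wheel_b_centre in the frame of tray_centre between -0.06 and 0.06 m and z of wheel_b_centre in the frame of tray_centre between -0.02 and 0.02 m and x of wheel_c_centre in the frame of tray_centre between -0.105 and -0.012 m and y of wheel_c_centre in the frame of tray_centre between -0.06 and 0.06 m and z of wheel_c_centre in the frame of tray_centre between -0.02 and 0.02 m)).
It fails at once if the cover is dropped (contact force between the fingers and lid below 0.05 N and linear speed of lid above 0.4 m/s).
It fails at once if the tray is dropped (contact force between the fingers and tray below 0.05 N and contact force between the fingers and lid below 0.05 N and linear speed of tray above 0.3 m/s).
It fails at once if a wheel is touched (contact force between the fingers and wheel_a above 0.3 N or contact force between the fingers and wheel_b above 0.3 N or contact force between the fingers and wheel_c above 0.3 N).
It fails at once if a bystander is disturbed (distance of any of sanding_block_centre, glue_centre, screwdriver from where it was at the start of the episode above 0.02 m).
It also fails if it takes over 72 s, if anything falls off the work surface, if the arm or the gripper's body presses on something with over 40 N, if the wrist force passes 120 N, or if a joint passes its speed limit or range.

## Working session

There is one attempt and no reset: what is moved stays moved. The work goes in short steps, Python scripts to look and compute and a tool call to move; the robot and the scene stay as the last step left them, time stands still between calls to the robot, and variables do not carry over. Pictures are saved under pics/ and viewed, at most 11 in all, crops included, and the job is handed in when it is done.

Besides the shell and the picture viewer there is one more tool, called by a JSON object that holds its "name" and its "arguments". jog_arm: Moves the arm, as the interface text tells. Its arguments: {"type":"object","properties":{"deltas":{"type":"array"}},"required":["deltas"]}

```bash
mkdir -p pics
python3 - <<'E'
from plant import robot
import cv2,numpy as np
o=robot.get_obs();print({k:np.round(v,3) for k,v in o.items()})
for n in("scene","top"):
    cv2.imwrite(f"pics/{n}0.png",robot.snapshot(n)[:,:,::-1])
    c=robot.calibration(n);print(n,c)
    for th in("tray_tab","lid_handle","lid_tab","wheel_a_centre","mat","sanding_block_centre","tray_centre","glue_centre","screwdriver"):
        print(th,[(round(d["score"],2),d["rect"],np.round(np.argwhere(d["mask"]).mean(0)[::-1],1) if d["mask"].any() else 0) for d in robot.silhouettes(n,th)])
print(robot.calibration("wrist"))
E
```

```text
{'time_s': np.float64(0.0), 'joints': array([-1.25 ,  0.116,  1.442,  0.   ,  1.584, -0.038]), 'qvel': array([ 0.002,  0.002,  0.001,  0.001, -0.001,  0.   ]), 'joint_torque': array([-3.0000e-03, -7.2126e+01, -6.2262e+01,  7.8000e-02,  2.4000e-02,
       -0.0000e+00]), 'tcp_pos': array([ 236.956, -631.806,  217.902]), 'tool_rot': array([-3.09, -0.56,  0.  ]), 'force': array([ 0.1  , -0.282, -0.117]), 'torque': array([-0.002,  0.026, -0.017]), 'grasp_force': np.float64(0.0), 'grip_width': np.float64(1.002)}
scene {'camera_matrix': array([[458.23760075,   0.        , 323.38404077],
       [  0.        , 458.23760075, 197.27961588],
       [  0.        ,   0.        ,   1.        ]]), 'R': array([[ 0.85283042,  0.52187481, -0.01808207],
       [ 0.35439638, -0.60388007, -0.71395523],
       [-0.38351465,  0.60247452, -0.69995784]]), 't': array([-470.52546376,  -40.83752124, 1315.23362425])}
tray_tab []
lid_handle [(0.87, [334.0, 107.9, 74.1, 42.0], array([372.2, 129.9])), (0.74, [241.6, 124.4, 75.3, 37.3], array([276.2, 141. ])), (0.73, [307.5, 158.7, 81.1, 38.1], array([348.3, 177.3]))
[... 1776 characters left out ...]
8.1], array([265.3, 172.5]))]
glue_centre [(0.74, [323.8, 93.0, 19.3, 23.4], array([333.3, 102.4]))]
screwdriver [(0.67, [392.0, 82.8, 20.1, 55.7], array([403.7,  98.7]))]
{'camera_matrix': array([[324.38889747,   0.        , 319.7243314 ],
       [  0.        , 324.38889747, 198.52958812],
       [  0.        ,   0.        ,   1.        ]]), 'T_tool_cam': array([[ 1.09320711e-03, -9.68691355e-01, -2.48265713e-01,
         6.97787423e+01],
       [ 9.99997660e-01,  1.52238528e-03, -1.53672813e-03,
         2.21911917e-03],
       [ 1.86657132e-03, -2.48263452e-01,  9.68690753e-01,
        -1.65345269e+02],
       [ 0.00000000e+00,  0.00000000e+00,  0.00000000e+00,
         1.00000000e+00]])}
```

Run:
```python
import cv2
a=cv2.imread("pics/top0.png")[70:370,130:480]
cv2.imwrite("pics/top0c.png",cv2.resize(a,(700,600),interpolation=cv2.INTER_CUBIC))
```

```text
(no output)
```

View pics/top0c.png

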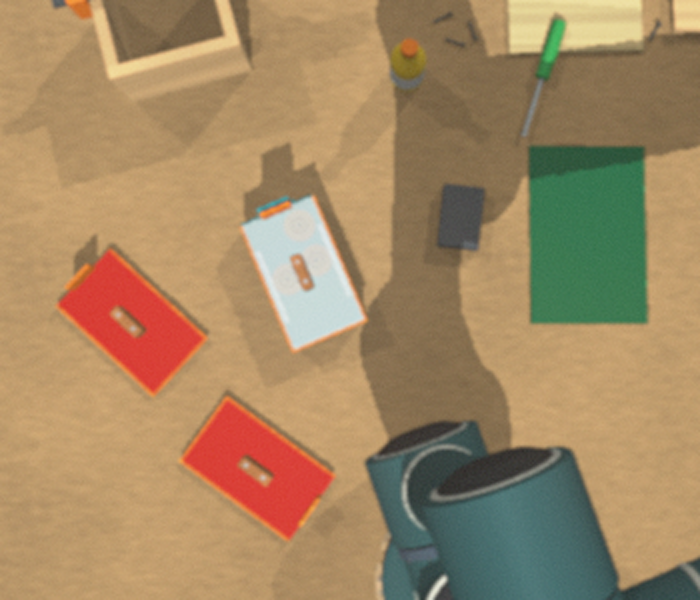

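View pics/scene0.png

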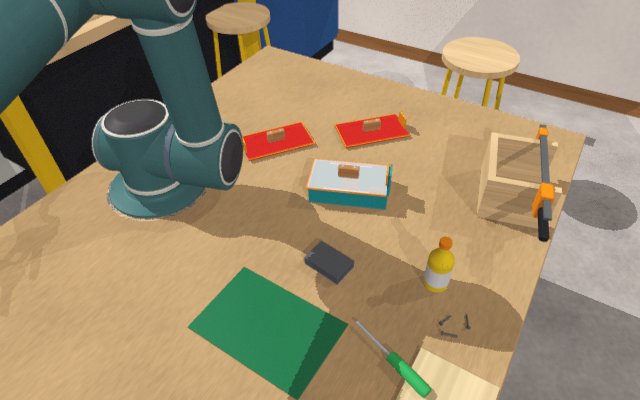

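The top view shows the clear-covered tray at the centre, with its tabs at about (267,173) and the cover's corners at about (253,184), (288,168), (313,231) and (278,245). There are two red decoys to the left, the sanding block at (360,178) and the mat at (424,187) on the right.

```bash
cat > h.py <<'E'
from plant import robot
import cv2,numpy as np
from scipy.spatial.transform import Rotation as Ro
from scipy.optimize import least_squares
def cam(n,o=None):
    c=robot.calibration(n);K=c["camera_matrix"]
    if n!="wrist": return K,c["R"],c["t"]
    o=o or robot.get_obs();T=np.eye(4);T[:3,:3]=Ro.from_rotvec(o["tool_rot"]).as_matrix();T[:3,3]=o["tcp_pos"]
    M=np.linalg.inv(T@c["T_tool_cam"]);return K,M[:3,:3],M[:3,3]
def back(C,uv,z):
    K,R,t=C;uv=np.atleast_2d(uv);d=(R.T@np.linalg.solve(K,np.c_[uv,np.ones(len(uv))].T)).T;c=-R.T@t
    return c+d*((z-c[2])/d[:,2])[:,None]
def proj(C,X):
    K,R,t=C;p=(K@(R@np.atleast_2d(X).T+t[:,None])).T;return p[:,:2]/p[:,2:]
E
python3 - <<'E'
from h import *
C=cam("top")
c=np.array([[253,184],[287.5,167.5],[313,231],[277.5,245.5]])
P=back(C,c,54);print(P.round(),P.mean(0).round(1))
e=P[:2].mean(0)-P[2:].mean(0);print("len",np.hypot(*e[:2]),"yaw",np.degrees(np.arctan2(e[1],e[0])))
print("tabs",back(C,[[267.5,172.5]],90).round())
robot.snapshot("top")
for th,z in(("lid_handle",54),("mat",4),("sanding_block_centre",26),("glue_centre",75)):
  for d in robot.silhouettes("top",th):
    q=cv2.boxPoints(cv2.minAreaRect(np.argwhere(d["mask"])[:,::-1].astype(np.float32)))
    Q=back(C,q,z);print(th,round(d["score"],2),Q.mean(0).round(1),Q[:,:2].round().tolist())
o=robot.get_obs();print(Ro.from_rotvec(o["tool_rot"]).as_matrix().round(3))
E
```

```text
[[552. 334.  54.]
 [602. 227.  54.]
 [403. 151.  54.]
 [361. 261.  54.]] [479.5 243.1  54. ]
len 208.97601651204693 yaw 20.919653585845694
tabs [[582. 285.  90.]]
lid_handle 0.95 [414.  514.6  54. ] [[443.0, 636.0], [534.0, 552.0], [384.0, 393.0], [295.0, 478.0]]
lid_handle 0.83 [186.5 319.4  54. ] [[201.0, 438.0], [297.0, 364.0], [171.0, 200.0], [76.0, 275.0]]
lid_handle 0.66 [484.6 249.4  54. ] [[564.0, 351.0], [612.0, 230.0], [405.0, 149.0], [358.0, 268.0]]
lid_handle 0.33 [589.1 295.1  54. ] [[583.0, 317.0], [602.0, 277.0], [596.0, 274.0], [576.0, 314.0]]
mat 0.72 [ 539.5 -208.3    4. ] [[684.0, -117.0], [683.0, -308.0], [395.0, -299.0], [396.0, -111.0]]
mat 0.68 [488.5 253.    4. ] [[567.0, 357.0], [618.0, 236.0], [409.0, 149.0], [360.0, 270.0]]
sanding_block_centre 0.63 [570.2  -2.   26. ] [[523.0, 37.0], [625.0, 25.0], [617.0, -42.0], [516.0, -29.0]]
glue_centre 0.62 [800.2  79.6  75. ] [[840.0, 105.0], [840.0, 52.0], [760.0, 54.0], [761.0, 107.0]]
[[ 0.936  0.351  0.   ]
 [ 0.351 -0.936 -0.   ]
 [-0.     0.    -1.   ]]
```

```bash
cat >> h.py <<'E'
def delta(tcp,yaw_y,tilt=0,p0=None,R0=None):
    "tool-frame delta to TCP tcp, tool y heading yaw_y (deg), tilted about tool x"
    o=robot.get_obs();p0=o["tcp_pos"] if p0 is None else np.array(p0)
    R0=Ro.from_rotvec(o["tool_rot"]) if R0 is None else R0
    a=np.radians(yaw_y);y=np.array([np.cos(a),np.sin(a),0]);x=np.array([-np.sin(a),np.cos(a),0])
    R1=Ro.from_matrix(np.c_[x,y,[0,0,-1]])*Ro.from_rotvec([-tilt,0,0])
    print("dp",(R0.inv().apply(np.array(tcp)-p0)/1000).round(4),"rot",(R0.inv()*R1).as_rotvec().round(4))
E
python3 -c "
from h import *
delta([578,282,220],21,p0=[237.018,-632.024,218.646])"
```

```text
dp [ 0.6402 -0.7361 -0.0014] rot [ 0.      0.     -1.5785]
```

{"name": "jog_arm", "arguments": {"deltas": [{"dp":[0.32,-0.368,-0.03],"delta_rot":[0,0,-0.79],"gripper":1},{"dp":[0.32,-0.368,-0.03],"delta_rot":[0,0,-0.79],"gripper":1},{"dp":[0.32,-0.368,-0.03],"delta_rot":[0,0,-0.79],"gripper":1},{"dp":[0.32,-0.368,-0.03],"delta_rot":[0,0,-0.79],"gripper":1},{"dp":[0.32,-0.368,-0.03],"delta_rot":[0,0,-0.79],"gripper":1},{"dp":[0.32,-0.368,-0.03],"delta_rot":[0,0,-0.79],"gripper":1},{"dp":[0.32,-0.368,-0.03],"delta_rot":[0,0,-0.79],"gripper":1},{"dp":[0.32,-0.368,-0.03],"delta_rot":[0,0,-0.79],"gripper":1},{"dp":[0.64,-0.736,-0.03],"delta_rot":[0,0,-1.578],"gripper":0.6},{"dp":[0.64,-0.736,-0.03],"delta_rot":[0,0,-1.578],"gripper":0.6},{"dp":[0.64,-0.736,-0.03],"delta_rot":[0,0,-1.578],"gripper":0.6},{"dp":[0.64,-0.736,-0.03],"delta_rot":[0,0,-1.578],"gripper":0.6}]}}

```text
time_s: 2.75
tcp_pos: [495.1, 61.3, 249.0]
tool_rot: [1.82, 2.559, 0.001]
force: [1.1, -1.2, 0.9]
grip_width: 0.623
grasp_force: 0.0
```

```bash
python3 -c "
from h import *
delta([578,282,220],21);o=robot.get_obs();print(o['tcp_pos'],o['joints'].round(2))"
```

```text
dp [0.1812 0.1507 0.0291] rot [ 0.0009  0.0004 -0.0321]
[495.07734962  61.346772   249.01820223] [ 0.07 -0.28  1.77 -0.    1.66 -0.26]
```

{"name": "jog_arm", "arguments": {"deltas": [{"dp":[0.18,0.15,0.03],"delta_rot":[0,0,-0.032],"gripper":0.5},{"dp":[0.18,0.15,0.03],"delta_rot":[0,0,-0.032],"gripper":0.5},{"dp":[0.18,0.15,0.03],"delta_rot":[0,0,-0.032],"gripper":0.5},{"dp":[0.18,0.15,0.03],"delta_rot":[0,0,-0.032],"gripper":0.5},{"dp":[0.18,0.15,0.03],"delta_rot":[0,0,-0.032],"gripper":0.5},{"dp":[0.18,0.15,0.03],"delta_rot":[0,0,-0.032],"gripper":0.5}]}}

```text
time_s: 3.5
tcp_pos: [578.7, 277.5, 218.6]
tool_rot: [1.788, 2.583, -0.001]
force: [0.8, -0.8, 0.3]
grip_width: 0.498
grasp_force: 0.0
```

Run:
```python
from h import *
o=robot.get_obs();print(o["tcp_pos"],o["joints"].round(2))
C=cam("wrist",o);im=robot.snapshot("wrist")[:,:,::-1].copy();cv2.imwrite("pics/w1.png",im)
print(proj(C,[[578,282,90],[480,244,88]]))
```

```text
[578.66584567 277.53147172 218.632229  ] [ 0.41  0.04  1.52 -0.    1.58  0.05]
[[319.3186636  187.30967713]
 [206.73790824 187.80923252]]
```

View pics/w1.png

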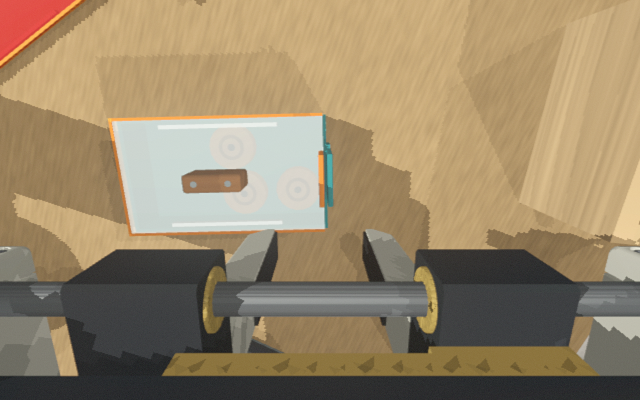

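The wrist view shows the cover's corners at about (110,119), (324,115), (327,230) and (131,234), with three wheels under it. The handle is at (214,181), the orange tab at (321,179) and the teal tab at (328,178).

Run:
```python
from h import *
o=robot.get_obs();C=cam("wrist",o)
P=back(C,np.array([[110,119],[324,115],[326.5,229.5],[131,234]]),54)
print(P.round(1),P.mean(0).round(1)); e=P[1]+P[2]-P[0]-P[3];print(np.hypot(*e[:2])/2,np.degrees(np.arctan2(e[1],e[0])))
print("tabs",back(C,[[321.5,179],[328,178]],90).round(1))
print("handle top",back(C,[[214,181]],86).round(1))
```

```text
[[362.9 265.9  54. ]
 [559.5 344.1  54. ]
 [604.5 233.4  54. ]
 [408.7 154.1  54. ]] [483.9 249.4  54. ]
211.41182953077407 21.868582136924633
tabs [[577.2 289.6  90. ]
 [582.5 292.6  90. ]]
handle top [[484.1 251.6  86. ]]
```

```bash
python3 -c "
from h import *
delta([582,290,110],21.8);delta([582,290,58],21.8)"
```

```text
dp [0.0109 0.0076 0.109 ] rot [ 0.0004  0.0001 -0.0209]
dp [0.0109 0.0076 0.161 ] rot [ 0.0004  0.0001 -0.0209]
```

{"name": "jog_arm", "arguments": {"deltas": [{"dp":[0.011,0.0075,0.05],"delta_rot":[0,0,-0.021],"gripper":0.5},{"dp":[0.011,0.0075,0.095],"delta_rot":[0,0,-0.021],"gripper":0.5},{"dp":[0.011,0.0075,0.11],"delta_rot":[0,0,-0.021],"gripper":0.5},{"dp":[0.011,0.0075,0.11],"delta_rot":[0,0,-0.021],"gripper":0.5}]}}

```text
time_s: 4.05
tcp_pos: [582.0, 290.1, 109.3]
tool_rot: [1.762, 2.601, -0.0]
force: [0.6, -0.4, 0.4]
grip_width: 0.5
grasp_force: 0.0
```

Run:
```python
from h import *
o=robot.get_obs();print(o["tcp_pos"])
im=robot.snapshot("wrist")[:,:,::-1].copy();cv2.imwrite("pics/w2.png",im);delta([582,290,58],21.8)
```

```text
[582.01137725 290.11589178 109.30863307]
dp [-0.0003 -0.0008  0.0526] rot [ 0.0018 -0.0001 -0.0002]
```

View pics/w2.png

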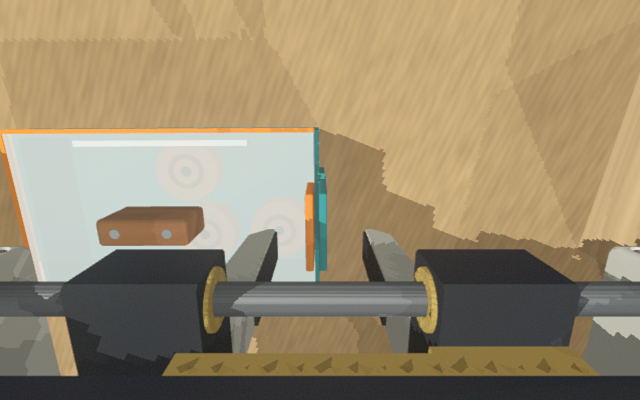

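The tabs sit between the fingers, with their midpoint at column 316 or so. I'll descend and pinch.

{"name": "jog_arm", "arguments": {"deltas": [{"dp":[0,-0.002,0.025],"delta_rot":[0,0,0],"gripper":0.5},{"dp":[0,-0.002,0.043],"delta_rot":[0,0,0],"gripper":0.5},{"dp":[0,-0.002,0.051],"delta_rot":[0,0,0],"gripper":0.5},{"dp":[0,-0.002,0.051],"delta_rot":[0,0,0],"gripper":0.4},{"dp":[0,-0.002,0.051],"delta_rot":[0,0,0],"gripper":0.35},{"dp":[0,-0.002,0.051],"delta_rot":[0,0,0],"gripper":0.3},{"dp":[0,-0.002,0.051],"delta_rot":[0,0,0],"gripper":0.25},{"dp":[0,-0.002,0.051],"delta_rot":[0,0,0],"gripper":0.2},{"dp":[0,-0.002,0.051],"delta_rot":[0,0,0],"gripper":0.15},{"dp":[0,-0.002,0.051],"delta_rot":[0,0,0],"gripper":0},{"dp":[0,-0.002,0.051],"delta_rot":[0,0,0],"gripper":0},{"dp":[0,-0.002,0.051],"delta_rot":[0,0,0],"gripper":0}]}}

```text
time_s: 5.6
tcp_pos: [580.1, 290.1, 57.6]
tool_rot: [1.761, 2.602, 0.0]
force: [1.7, -0.3, -0.1]
grip_width: 0.11
grasp_force: 30.0
```

Run:
```python
from h import *
o=robot.get_obs();print(o["tcp_pos"],o["grip_width"],o["grasp_force"],o["force"].round(1))
p=o["tcp_pos"];R0=Ro.from_rotvec(o["tool_rot"])
# grip at tray x=107 -> pivot 212 behind, z=0
a=np.radians(21.8);ex=np.array([np.cos(a),np.sin(a),0]);piv=p-211.5*ex;piv[2]=0
r=p-piv
for t in range(3,40,3):
    th=np.radians(t);R=Ro.from_rotvec(-th*np.array([-np.sin(a),np.cos(a),0]))
    print(t,(R0.inv().apply(R.apply(r)-r)/1000).round(4),round(-th,4))
```

```text
[580.12385712 290.08232805  57.63833919] 0.11042564658580617 30.00006526708603 [ 1.7 -0.3 -0.1]
3 [ 0.     -0.0033 -0.011 ] -0.0524
6 [ 0.     -0.0072 -0.0218] -0.1047
9 [ 0.     -0.0116 -0.0324] -0.1571
12 [ 0.     -0.0166 -0.0427] -0.2094
15 [ 0.     -0.0221 -0.0528] -0.2618
18 [ 0.     -0.0282 -0.0625] -0.3142
21 [ 0.     -0.0347 -0.072 ] -0.3665
24 [ 0.     -0.0417 -0.081 ] -0.4189
27 [ 0.     -0.0492 -0.0897] -0.4712
30 [ 0.     -0.0571 -0.098 ] -0.5236
33 [ 0.     -0.0655 -0.1059] -0.576
36 [ 0.     -0.0743 -0.1133] -0.6283
39 [ 0.     -0.0834 -0.1203] -0.6807
```

{"name": "jog_arm", "arguments": {"deltas": [{"dp":[0,-0.0016,-0.0055],"delta_rot":[-0.0262,0,0],"gripper":0},{"dp":[0,-0.0033,-0.011],"delta_rot":[-0.0524,0,0],"gripper":0},{"dp":[0,-0.0052,-0.0164],"delta_rot":[-0.0785,0,0],"gripper":0},{"dp":[0,-0.0072,-0.0218],"delta_rot":[-0.1047,0,0],"gripper":0},{"dp":[0,-0.0094,-0.0271],"delta_rot":[-0.1309,0,0],"gripper":0},{"dp":[0,-0.0116,-0.0324],"delta_rot":[-0.1571,0,0],"gripper":0},{"dp":[0,-0.0141,-0.0376],"delta_rot":[-0.1833,0,0],"gripper":0},{"dp":[0,-0.0166,-0.0427],"delta_rot":[-0.2094,0,0],"gripper":0},{"dp":[0,-0.0193,-0.0478],"delta_rot":[-0.2356,0,0],"gripper":0},{"dp":[0,-0.0221,-0.0528],"delta_rot":[-0.2618,0,0],"gripper":0},{"dp":[0,-0.0251,-0.0577],"delta_rot":[-0.288,0,0],"gripper":0},{"dp":[0,-0.0282,-0.0625],"delta_rot":[-0.3142,0,0],"gripper":0}]}}

```text
time_s: 7.1
tcp_pos: [553.7, 279.5, 120.5]
tool_rot: [1.647, 2.435, 0.388]
force: [-0.4, 0.3, -5.9]
grip_width: 0.109
grasp_force: 30.0
```

Run:
```python
from h import *
o=robot.get_obs();print(o["tcp_pos"],o["grip_width"],o["grasp_force"],o["force"].round(1),o["torque"].round(2),o["joints"].round(2))
a=np.radians(21.8);ex=np.array([np.cos(a),np.sin(a),0]);r=211.5*ex+[0,0,57.6];n=np.array([-np.sin(a),np.cos(a),0])
f=lambda t:Ro.from_rotvec(-np.radians(t)*n).apply(r)
Rt=Ro.from_rotvec(-np.radians(18)*n)*Ro.from_matrix(np.c_[n,ex,[0,0,-1]])
for t in range(20,37,2): print(t,(Rt.inv().apply(f(t)-f(18))/1000).round(4),round(-np.radians(t-18),4))
im=robot.snapshot("scene")[60:260,220:480,::-1];cv2.imwrite("pics/s2.png",cv2.resize(im,(780,600),interpolation=cv2.INTER_CUBIC))
```

```text
[553.69702629 279.52437245 120.46463101] 0.10918150185541338 29.99772548675537 [-0.4  0.3 -5.9] [-0.12 -0.02  0.  ] [ 0.43 -0.16  1.9  -0.02  1.09  0.06]
20 [-0.     -0.0021 -0.0073] -0.0349
22 [ 0.     -0.0045 -0.0146] -0.0698
24 [-0.     -0.0072 -0.0218] -0.1047
26 [-0.     -0.0101 -0.0289] -0.1396
28 [ 0.     -0.0132 -0.0359] -0.1745
30 [ 0.     -0.0166 -0.0427] -0.2094
32 [-0.     -0.0202 -0.0495] -0.2443
34 [ 0.     -0.0241 -0.0561] -0.2793
36 [-0.     -0.0282 -0.0625] -0.3142
```

View pics/s2.png

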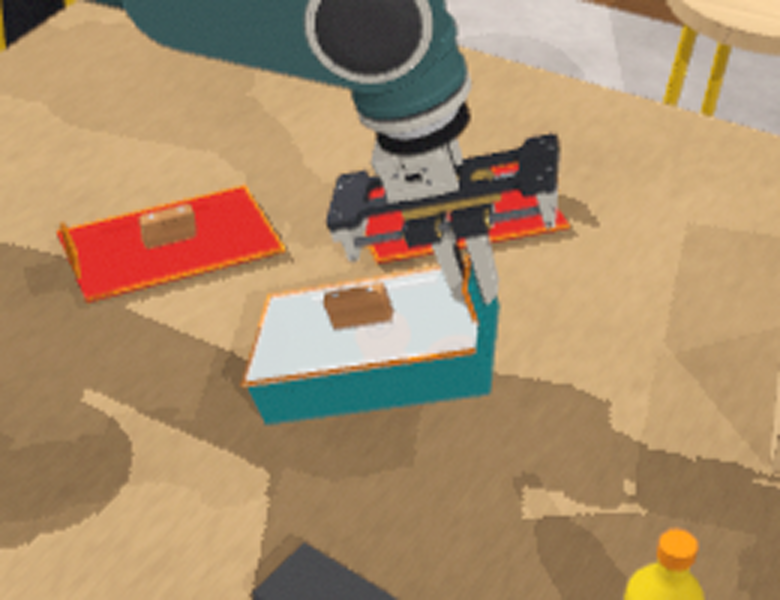

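The tray is tilted with its cover on (handle at 357,306 in the crop, tabs pinched at 470,290). I'll raise it further, to 36°.

{"name": "jog_arm", "arguments": {"deltas": [{"dp":[0,-0.0021,-0.0073],"delta_rot":[-0.0349,0,0],"gripper":0},{"dp":[0,-0.0045,-0.0146],"delta_rot":[-0.0698,0,0],"gripper":0},{"dp":[0,-0.0072,-0.0218],"delta_rot":[-0.1047,0,0],"gripper":0},{"dp":[0,-0.0101,-0.0289],"delta_rot":[-0.1396,0,0],"gripper":0},{"dp":[0,-0.0132,-0.0359],"delta_rot":[-0.1745,0,0],"gripper":0},{"dp":[0,-0.0166,-0.0427],"delta_rot":[-0.2094,0,0],"gripper":0},{"dp":[0,-0.0202,-0.0495],"delta_rot":[-0.2443,0,0],"gripper":0},{"dp":[0,-0.0241,-0.0561],"delta_rot":[-0.2793,0,0],"gripper":0},{"dp":[0,-0.0282,-0.0625],"delta_rot":[-0.3142,0,0],"gripper":0},{"dp":[0,-0.0282,-0.0625],"delta_rot":[-0.3142,0,0],"gripper":0},{"dp":[0,-0.0282,-0.0625],"delta_rot":[-0.3142,0,0],"gripper":0},{"dp":[0,-0.0282,-0.0625],"delta_rot":[-0.3142,0,0],"gripper":0}]}}

```text
time_s: 8.65
tcp_pos: [511.3, 262.5, 170.7]
tool_rot: [1.512, 2.234, 0.725]
force: [-0.2, 0.5, -7.1]
grip_width: 0.107
grasp_force: 30.0
```

Run:
```python
from h import *
o=robot.get_obs();print(o["tcp_pos"],o["grip_width"],o["grasp_force"],o["force"].round(1),o["torque"].round(2),o["joints"].round(2))
a=robot.snapshot("wrist")[:,:,::-1];b=robot.snapshot("top")[140:270,200:360,::-1]
cv2.imwrite("pics/wt3.png",np.vstack([a[:260],cv2.resize(b,(400,325),interpolation=cv2.INTER_CUBIC)[:,:].copy() if 0 else cv2.copyMakeBorder(cv2.resize(b,(400,325),interpolation=cv2.INTER_CUBIC),0,0,0,240,0)]))
```

```text
[511.2558239  262.4623603  170.70376027] 0.10685240595237624 29.99947965145111 [-0.2  0.5 -7.1] [-0.24  0.43  0.02] [ 0.45 -0.49  2.13 -0.05  0.87  0.09]
```

View pics/wt3.png

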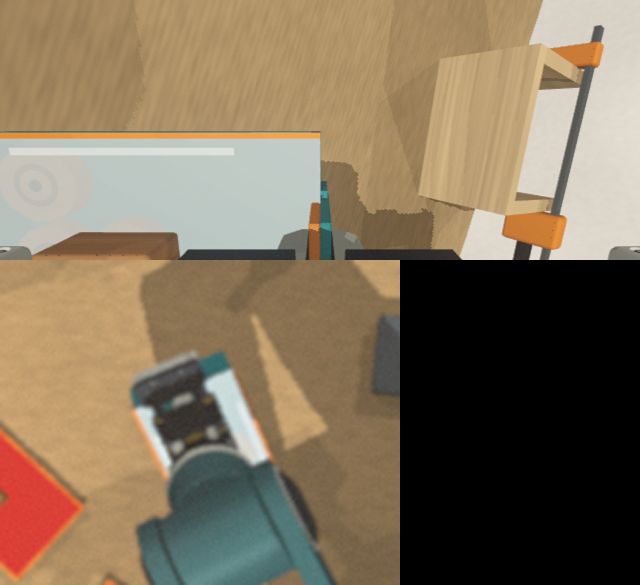

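```bash
cat >> h.py <<'E'
def rect(im,C,org,Rt,z,s=3):
    "warp onto tray plane z (tray frame, origin floor-level centre), x right -120..120, y up -70..70"
    q=np.array([[-120,70],[120,70],[120,-70],[-120,-70]],float)
    W=org+Rt.apply(np.c_[q,np.full(4,z)])
    H=cv2.getPerspectiveTransform(proj(C,W).astype(np.float32),((q*[1,-1]+[120,70])*s).astype(np.float32))
    out=cv2.warpPerspective(im,H,(240*s,140*s))
    for x in(-100,-50,-20,0,50,100): cv2.line(out,((x+120)*s,0),((x+120)*s,12),(0,0,255),2)
    return out
E
python3 - <<'E'
from h import *
o=robot.get_obs();R=Ro.from_rotvec(o["tool_rot"]);M=R.as_matrix()
Rt=Ro.from_matrix(np.c_[M[:,1],M[:,0],-M[:,2]])
org=o["tcp_pos"]+Rt.apply([-105,0,-57.6])
a=rect(robot.snapshot("wrist")[:,:,::-1],cam("wrist",o),org,Rt,22,2)
b=rect(robot.snapshot("scene")[:,:,::-1],cam("scene"),org,Rt,22,2)
print(org,Rt.apply([0,0,1]))
cv2.imwrite("pics/r4.png",np.vstack([a,b]))
E
```

```text
[463.7440198  243.43206267  62.36131677] [-0.54527515 -0.21835385  0.8093186 ]
```

View pics/r4.png

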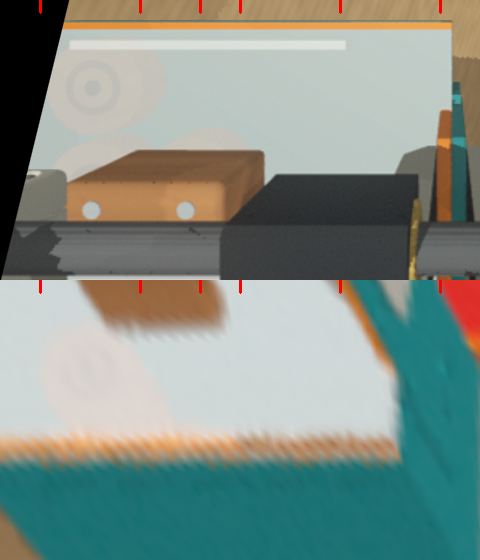

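The rectified view shows wheels at about x=-73 (two, side by side) and the third at about x=-25, right behind the second. All are gathered, so I'll lower the tray.

Run:
```python
from h import *
a=np.radians(21.8);ex=np.array([np.cos(a),np.sin(a),0]);r=211.5*ex+[0,0,57.6];n=np.array([-np.sin(a),np.cos(a),0])
f=lambda t:Ro.from_rotvec(-np.radians(t)*n).apply(r)
for s,L in((36,range(34,13,-2)),(14,(12.5,11,9.5,8,6.5,5,4,3,2,1,.5,0))):
  Rt=Ro.from_rotvec(-np.radians(s)*n)*Ro.from_matrix(np.c_[n,ex,[0,0,-1]])
  for t in L: print(t,(Rt.inv().apply(f(t)-f(s))/1000)[1:].round(4),round(-np.radians(t-s),4))
```

```text
34 [0.0019 0.0074] 0.0349
32 [0.0035 0.0149] 0.0698
30 [0.0049 0.0224] 0.1047
28 [0.006 0.03 ] 0.1396
26 [0.0068 0.0376] 0.1745
24 [0.0074 0.0452] 0.2094
22 [0.0077 0.0529] 0.2443
20 [0.0077 0.0605] 0.2793
18 [0.0074 0.0682] 0.3142
16 [0.0069 0.0758] 0.3491
14 [0.0062 0.0834] 0.384
12.5 [0.0014 0.0056] 0.0262
11 [0.0027 0.0111] 0.0524
9.5 [0.0039 0.0168] 0.0785
8 [0.0049 0.0224] 0.1047
6.5 [0.0057 0.0281] 0.1309
5 [0.0064 0.0338] 0.1571
4 [0.0068 0.0376] 0.1745
3 [0.0071 0.0414] 0.192
2 [0.0074 0.0452] 0.2094
1 [0.0075 0.0491] 0.2269
0.5 [0.0076 0.051 ] 0.2356
0 [0.0077 0.0529] 0.2443
```

{"name": "jog_arm", "arguments": {"deltas": [{"dp":[0,0.0019,0.0074],"delta_rot":[0.0349,0,0],"gripper":0},{"dp":[0,0.0035,0.0149],"delta_rot":[0.0698,0,0],"gripper":0},{"dp":[0,0.0049,0.0224],"delta_rot":[0.1047,0,0],"gripper":0},{"dp":[0,0.006,0.03],"delta_rot":[0.1396,0,0],"gripper":0},{"dp":[0,0.0068,0.0376],"delta_rot":[0.1745,0,0],"gripper":0},{"dp":[0,0.0074,0.0452],"delta_rot":[0.2094,0,0],"gripper":0},{"dp":[0,0.0077,0.0529],"delta_rot":[0.2443,0,0],"gripper":0},{"dp":[0,0.0077,0.0605],"delta_rot":[0.2793,0,0],"gripper":0},{"dp":[0,0.0074,0.0682],"delta_rot":[0.3142,0,0],"gripper":0},{"dp":[0,0.0069,0.0758],"delta_rot":[0.3491,0,0],"gripper":0},{"dp":[0,0.0062,0.0834],"delta_rot":[0.384,0,0],"gripper":0},{"dp":[0,0.0062,0.0834],"delta_rot":[0.384,0,0],"gripper":0}]}}

```text
time_s: 10.35
tcp_pos: [561.5, 282.6, 106.4]
tool_rot: [1.676, 2.477, 0.302]
force: [0.2, -0.2, -3.1]
grip_width: 0.108
grasp_force: 30.0
```

{"name": "jog_arm", "arguments": {"deltas": [{"dp":[0,0.0014,0.0056],"delta_rot":[0.0262,0,0],"gripper":0},{"dp":[0,0.0027,0.0111],"delta_rot":[0.0524,0,0],"gripper":0},{"dp":[0,0.0039,0.0168],"delta_rot":[0.0785,0,0],"gripper":0},{"dp":[0,0.0049,0.0224],"delta_rot":[0.1047,0,0],"gripper":0},{"dp":[0,0.0057,0.0281],"delta_rot":[0.1309,0,0],"gripper":0},{"dp":[0,0.0064,0.0338],"delta_rot":[0.1571,0,0],"gripper":0},{"dp":[0,0.0068,0.0376],"delta_rot":[0.1745,0,0],"gripper":0},{"dp":[0,0.0071,0.0414],"delta_rot":[0.192,0,0],"gripper":0},{"dp":[0,0.0074,0.0452],"delta_rot":[0.2094,0,0],"gripper":0},{"dp":[0,0.0075,0.0491],"delta_rot":[0.2269,0,0],"gripper":0},{"dp":[0,0.0076,0.051],"delta_rot":[0.2356,0,0],"gripper":0},{"dp":[0,0.0077,0.0529],"delta_rot":[0.2443,0,0],"gripper":0}]}}

```text
time_s: 11.85
tcp_pos: [580.1, 290.1, 57.6]
tool_rot: [-1.76, -2.602, 0.001]
force: [-7.2, -3.8, 17.9]
grip_width: 0.103
grasp_force: 30.0
```

{"name": "jog_arm", "arguments": {"deltas": [{"dp":[0,0,-0.0005],"delta_rot":[0,0,0],"gripper":0},{"dp":[0,0,-0.0005],"delta_rot":[0,0,0],"gripper":0.14},{"dp":[0,0,-0.0005],"delta_rot":[0,0,0],"gripper":0.2},{"dp":[0,0,-0.0005],"delta_rot":[0,0,0],"gripper":0.3},{"dp":[0,0,-0.0005],"delta_rot":[0,0,0],"gripper":0.45},{"dp":[0,0,-0.0005],"delta_rot":[0,0,0],"gripper":0.45},{"dp":[0,0,-0.02],"delta_rot":[0,0,0],"gripper":0.45},{"dp":[0,0,-0.06],"delta_rot":[0,0,0],"gripper":0.45},{"dp":[0,0,-0.12],"delta_rot":[0,0,0],"gripper":0.5},{"dp":[-0.02,0,-0.16],"delta_rot":[0,0,0],"gripper":0.6},{"dp":[-0.02,0,-0.17],"delta_rot":[0,0,0],"gripper":0.6},{"dp":[-0.02,0,-0.17],"delta_rot":[0,0,0],"gripper":0.6}]}}

```text
time_s: 13.35
tcp_pos: [587.5, 271.6, 228.3]
tool_rot: [1.761, 2.601, 0.002]
force: [-0.3, -0.5, -0.2]
grip_width: 0.602
grasp_force: 0.0
```

Run:
```python
from h import *
o=robot.get_obs();print(o["tcp_pos"],o["force"].round(1))
im=robot.snapshot("wrist")[:,:,::-1].copy();a=np.radians(21.8)
Rt=Ro.from_rotvec([0,0,a]);org=np.array([580.1,290.1,0])-105*Rt.apply([1,0,0])
np.savez("st.npz",org=org);print(org)
cv2.imwrite("pics/w5.png",np.vstack([im[:270],cv2.copyMakeBorder(rect(im,cam("wrist",o),org,Rt,22,2),0,0,0,160,0)]))
```

```text
[587.46110917 271.62534278 228.32293382] [-0.3 -0.5 -0.2]
[482.60898818 251.10637727   0.        ]
```

View pics/w5.png

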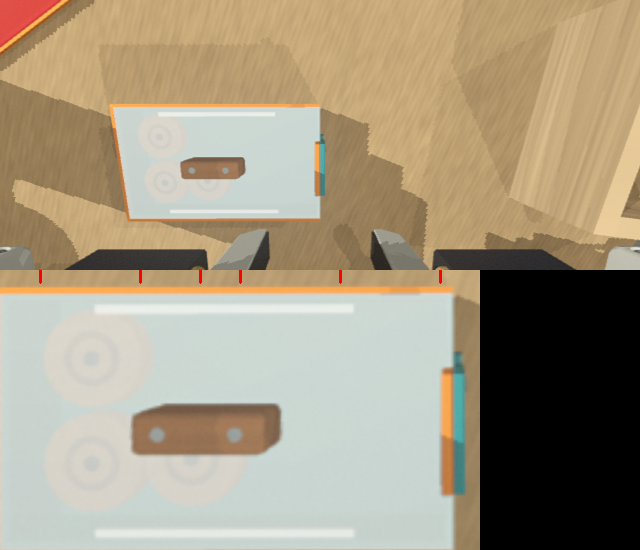

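The wheels are gathered, at about x=-74, -74 and -24 in tray coordinates, and the cover is in place with its handle at (213,167). I'll grip the handle next.

Run:
```python
from h import *
o=robot.get_obs();C=cam("wrist",o)
P=back(C,np.array([[111,105],[320.5,105],[320.5,219],[129,220]]),54)
c=P.mean(0);e=P[1]+P[2]-P[0]-P[3];print(c,np.degrees(np.arctan2(e[1],e[0])))
# handle top face corners approx
print(back(C,[[192,170.5],[225,170.5]],71).round(1), back(C,[[213,160]],88).round(1))
yw=21.8-90
x,y=c[:2]
delta([x,y,150],yw);delta([x,y,150],yw+180)
print(o["joints"])
```

```text
[484.6939167  250.90882556  54.        ] 22.052630298326644
[[464.  239.1  71. ]
 [494.6 251.4  71. ]] [[484.7 261.1  88. ]]
dp [ 0.0188 -0.1028  0.077 ] rot [-6.0000e-04  4.0000e-04  1.5714e+00]
dp [ 0.0188 -0.1028  0.077 ] rot [-4.0000e-04 -6.0000e-04 -1.5702e+00]
[3.93880153e-01 5.36357105e-02 1.49451282e+00 1.42118241e-04
 1.59409858e+00 1.27869239e-02]
```

{"name": "jog_arm", "arguments": {"deltas": [{"dp":[0.018,-0.102,0.02],"delta_rot":[0,0,0.8],"gripper":0.6},{"dp":[0.018,-0.102,0.04],"delta_rot":[0,0,0.8],"gripper":0.6},{"dp":[0.018,-0.102,0.06],"delta_rot":[0,0,0.8],"gripper":0.6},{"dp":[0.018,-0.102,0.06],"delta_rot":[0,0,0.8],"gripper":0.6},{"dp":[0.018,-0.102,0.06],"delta_rot":[0,0,1.571],"gripper":0.6},{"dp":[0.018,-0.102,0.06],"delta_rot":[0,0,1.571],"gripper":0.6},{"dp":[0.018,-0.102,0.077],"delta_rot":[0,0,1.571],"gripper":0.6},{"dp":[0.018,-0.102,0.077],"delta_rot":[0,0,1.571],"gripper":0.6},{"dp":[0.018,-0.102,0.077],"delta_rot":[0,0,1.571],"gripper":0.6},{"dp":[0.018,-0.102,0.077],"delta_rot":[0,0,1.571],"gripper":0.6}]}}

```text
time_s: 14.65
tcp_pos: [485.4, 250.3, 149.1]
tool_rot: [3.084, 0.596, -0.003]
force: [-0.3, -0.6, -0.0]
grip_width: 0.6
grasp_force: 0.0
```

Run:
```python
from h import *
o=robot.get_obs();print(o["tcp_pos"],o["joints"].round(2))
C=cam("wrist",o);im=robot.snapshot("wrist")[:,:,::-1].copy()
u=lambda x,y,z:np.array([484,251,0])+Ro.from_rotvec([0,0,np.radians(21.8)]).apply([x,y,z])
for p in proj(C,[u(sx*28,sy*9,88) for sx in(-1,1) for sy in(-1,1)]): cv2.circle(im,tuple(int(v) for v in p),3,(255,0,255),-1)
cv2.imwrite("pics/w6.png",im);delta([484,251,57.5],21.8-90)
```

```text
[485.37857949 250.31829394 149.0663628 ] [ 0.43 -0.14  1.81  0.    1.48  1.62]
dp [-0.001  -0.0012  0.0919] rot [0.     0.0017 0.0024]
```

View pics/w6.png

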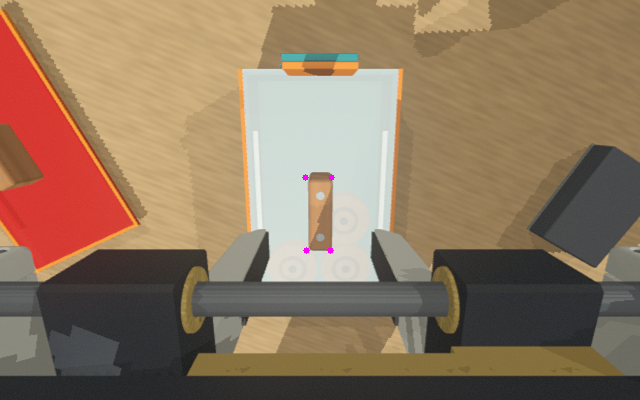

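The handle (309–332, 172–250) is centred between the fingers. I'll descend, grip and lift.

{"name": "jog_arm", "arguments": {"deltas": [{"dp":[-0.001,0,0.045],"delta_rot":[0,0,0],"gripper":0.6},{"dp":[-0.001,0,0.075],"delta_rot":[0,0,0],"gripper":0.6},{"dp":[-0.001,0,0.0915],"delta_rot":[0,0,0],"gripper":0.6},{"dp":[-0.001,0,0.0915],"delta_rot":[0,0,0],"gripper":0.45},{"dp":[-0.001,0,0.0915],"delta_rot":[0,0,0],"gripper":0.35},{"dp":[-0.001,0,0.0915],"delta_rot":[0,0,0],"gripper":0.28},{"dp":[-0.001,0,0.0915],"delta_rot":[0,0,0],"gripper":0.2},{"dp":[-0.001,0,0.0915],"delta_rot":[0,0,0],"gripper":0},{"dp":[-0.001,0,0.0915],"delta_rot":[0,0,0],"gripper":0},{"dp":[-0.001,0,0.0915],"delta_rot":[0,0,0],"gripper":0},{"dp":[-0.001,0,0.0915],"delta_rot":[0,0,0],"gripper":0}]}}

```text
time_s: 16.08
tcp_pos: [485.4, 250.0, 59.6]
tool_rot: [-3.085, -0.594, -0.001]
force: [-0.6, -1.1, 6.0]
grip_width: 0.196
grasp_force: 30.0
```

{"name": "jog_arm", "arguments": {"deltas": [{"dp":[0,0,-0.004],"delta_rot":[0,0,0],"gripper":0},{"dp":[0,0,-0.008],"delta_rot":[0,0,0],"gripper":0},{"dp":[0,0,-0.014],"delta_rot":[0,0,0],"gripper":0},{"dp":[0,0,-0.022],"delta_rot":[0,0,0],"gripper":0},{"dp":[0,0,-0.032],"delta_rot":[0,0,0],"gripper":0},{"dp":[0,0,-0.045],"delta_rot":[0,0,0],"gripper":0},{"dp":[0,0,-0.06],"delta_rot":[0,0,0],"gripper":0},{"dp":[0,0,-0.08],"delta_rot":[0,0,0],"gripper":0},{"dp":[0,0,-0.1],"delta_rot":[0,0,0],"gripper":0},{"dp":[0,0,-0.11],"delta_rot":[0,0,0],"gripper":0}]}}

```text
time_s: 17.32
tcp_pos: [485.6, 250.0, 171.0]
tool_rot: [-3.084, -0.594, -0.003]
force: [-0.1, 0.5, -1.9]
grip_width: 0.192
grasp_force: 30.0
```

Run:
```python
from h import *
o=robot.get_obs();print(o["tcp_pos"],o["grip_width"],o["grasp_force"],o["force"].round(1),o["torque"].round(2))
R=np.degrees(Ro.from_rotvec(o["tool_rot"]).as_matrix());print(R[:,1])
robot.snapshot("scene")
for n in("top","scene"):
  robot.snapshot(n);C=cam(n)
  for d in robot.silhouettes(n,"mat"):
    q=cv2.boxPoints(cv2.minAreaRect(np.argwhere(d["mask"])[:,::-1].astype(np.float32)));print(n,round(d["score"],2),back(C,q,4).mean(0).round(1),d["rect"])
delta([540,-208,168],-68)
```

```text
[485.55831164 250.04043903 171.03456798] 0.19163113898754047 29.99953418970108 [-0.1  0.5 -1.9] [ 0.02 -0.03 -0.02]
[ 2.12917592e+01 -5.31927374e+01 -5.21736398e-03]
top 0.74 [ 538.3 -208.3    4. ] [392.8, 144.9, 63.0, 86.5]
scene 0.66 [ 530.8 -203.8    4. ] [191.0, 269.5, 157.0, 127.2]
dp [-0.119   0.4455  0.0005] rot [ 0.      0.0008 -0.0032]
```

{"name": "jog_arm", "arguments": {"deltas": [{"dp":[-0.005,0.02,0],"delta_rot":[0,0,0],"gripper":0},{"dp":[-0.015,0.056,0],"delta_rot":[0,0,0],"gripper":0},{"dp":[-0.027,0.1,0],"delta_rot":[0,0,0],"gripper":0},{"dp":[-0.04,0.15,0],"delta_rot":[0,0,0],"gripper":0},{"dp":[-0.053,0.2,0],"delta_rot":[0,0,0],"gripper":0},{"dp":[-0.067,0.25,0],"delta_rot":[0,0,0],"gripper":0},{"dp":[-0.08,0.3,0],"delta_rot":[0,0,0],"gripper":0},{"dp":[-0.093,0.35,0],"delta_rot":[0,0,0],"gripper":0},{"dp":[-0.106,0.395,0],"delta_rot":[0,0,0],"gripper":0},{"dp":[-0.115,0.43,0],"delta_rot":[0,0,0],"gripper":0},{"dp":[-0.119,0.445,0],"delta_rot":[0,0,0],"gripper":0},{"dp":[-0.119,0.445,0],"delta_rot":[0,0,0],"gripper":0}]}}

```text
time_s: 19.08
tcp_pos: [539.6, -208.1, 168.6]
tool_rot: [-3.085, -0.592, 0.001]
force: [-0.7, 0.7, -2.0]
grip_width: 0.19
grasp_force: 30.0
```

Run:
```python
from h import *
o=robot.get_obs();print(o["tcp_pos"],o["grip_width"],o["force"].round(1))
im=robot.snapshot("wrist")[:,:,::-1];cv2.imwrite("pics/w7.png",im)
delta([540,-208,20],-68)
```

```text
[ 539.60802487 -208.07420441  168.58157842] 0.18965998844550824 [-0.7  0.7 -2. ]
dp [-0.      0.0009  0.1488] rot [-0.0007  0.0002 -0.0037]
```

View pics/w7.png

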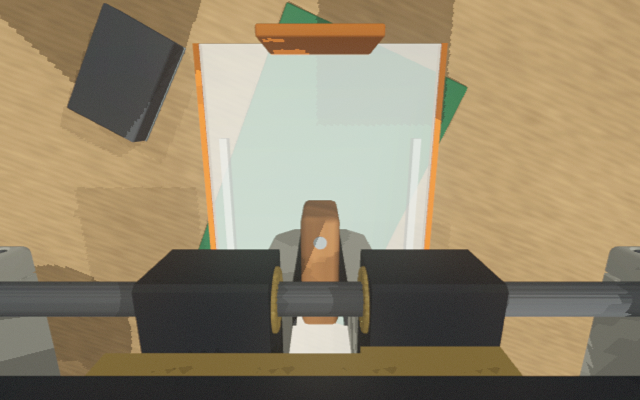

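The cover hangs level over the mat, with the sanding block clear at the upper left. I'll align it with the mat and lower it.

{"name": "jog_arm", "arguments": {"deltas": [{"dp":[0,0.001,0.02],"delta_rot":[0,0,0.13],"gripper":0},{"dp":[0,0.001,0.05],"delta_rot":[0,0,0.26],"gripper":0},{"dp":[0,0.001,0.08],"delta_rot":[0,0,0.38],"gripper":0},{"dp":[0,0.001,0.105],"delta_rot":[0,0,0.38],"gripper":0},{"dp":[0,0.001,0.12],"delta_rot":[0,0,0.38],"gripper":0},{"dp":[0,0.001,0.13],"delta_rot":[0,0,0.38],"gripper":0},{"dp":[0,0.001,0.137],"delta_rot":[0,0,0.38],"gripper":0},{"dp":[0,0.001,0.142],"delta_rot":[0,0,0.38],"gripper":0},{"dp":[0,0.001,0.145],"delta_rot":[0,0,0.38],"gripper":0},{"dp":[0,0.001,0.145],"delta_rot":[0,0,0.38],"gripper":0}]}}

```text
time_s: 20.38
tcp_pos: [540.5, -208.4, 24.1]
tool_rot: [-3.142, -0.001, -0.0]
force: [0.3, 0.4, -1.6]
grip_width: 0.194
grasp_force: 30.0
```

Not in contact yet, so I'll lower it in small steps.

{"name": "jog_arm", "arguments": {"deltas": [{"dp":[0,0,0.001],"delta_rot":[0,0,0],"gripper":0},{"dp":[0,0,0.002],"delta_rot":[0,0,0],"gripper":0},{"dp":[0,0,0.003],"delta_rot":[0,0,0],"gripper":0},{"dp":[0,0,0.0035],"delta_rot":[0,0,0],"gripper":0},{"dp":[0,0,0.0035],"delta_rot":[0,0,0],"gripper":0}]}}

```text
time_s: 21.0
tcp_pos: [540.5, -208.4, 20.5]
tool_rot: [-3.142, -0.001, -0.0]
force: [0.2, -0.3, -0.9]
grip_width: 0.191
grasp_force: 30.0
```

{"name": "jog_arm", "arguments": {"deltas": [{"dp":[0,0,0.0007],"delta_rot":[0,0,0],"gripper":0},{"dp":[0,0,0.0014],"delta_rot":[0,0,0],"gripper":0},{"dp":[0,0,0.0014],"delta_rot":[0,0,0],"gripper":0}]}}

```text
time_s: 21.38
tcp_pos: [540.6, -208.4, 19.6]
tool_rot: [3.142, 0.001, 0.001]
force: [-2.8, 1.8, 4.9]
grip_width: 0.194
grasp_force: 30.0
```

The cover is down (z force +4.9 N). I'll release gradually and retreat.

{"name": "jog_arm", "arguments": {"deltas": [{"dp":[0,0,0],"delta_rot":[0,0,0],"gripper":0.22},{"dp":[0,0,0],"delta_rot":[0,0,0],"gripper":0.3},{"dp":[0,0,0],"delta_rot":[0,0,0],"gripper":0.45},{"dp":[0,0,0],"delta_rot":[0,0,0],"gripper":0.5},{"dp":[0,0,-0.02],"delta_rot":[0,0,0],"gripper":0.5},{"dp":[0,0,-0.06],"delta_rot":[0,0,0],"gripper":0.5},{"dp":[0,0,-0.12],"delta_rot":[0,0,0],"gripper":0.5},{"dp":[0,0,-0.18],"delta_rot":[0,0,0],"gripper":0.5},{"dp":[0,-0.06,-0.24],"delta_rot":[0,0,0],"gripper":0.5},{"dp":[0,-0.06,-0.24],"delta_rot":[0,0,0],"gripper":0.5},{"dp":[0,-0.06,-0.24],"delta_rot":[0,0,0],"gripper":0.5}]}}

```text
time_s: 22.75
tcp_pos: [540.6, -147.9, 260.3]
tool_rot: [3.141, 0.004, 0.003]
force: [-0.2, -0.2, 0.1]
grip_width: 0.502
grasp_force: 0.0
```

Run:
```python
from h import *
o=robot.get_obs();print(o["tcp_pos"],o["force"].round(1))
a=robot.snapshot("scene")[:,:,::-1]
cv2.imwrite("pics/end.png",cv2.resize(a[90:390,180:480],(600,600),interpolation=cv2.INTER_CUBIC))
```

```text
[ 540.58632372 -147.85788943  260.34968018] [-0.2 -0.2  0.1]
```

View pics/end.png

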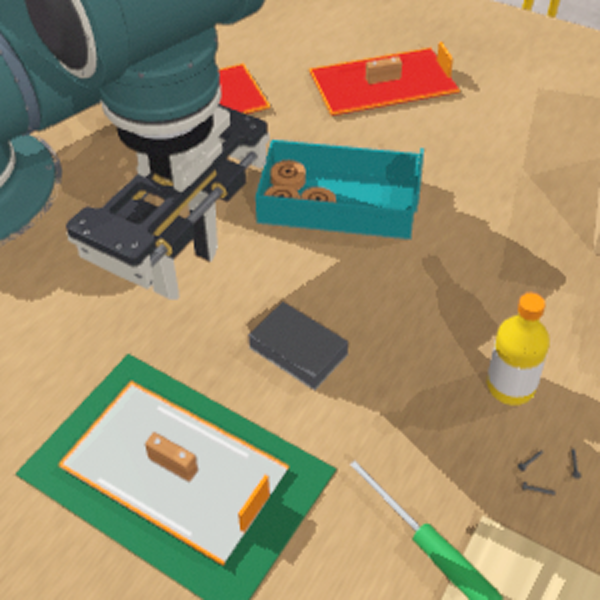

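The cover lies flat on the mat, handle up (170,455). The wheels are grouped at the tray's low end (290,185), and the bystanders have not moved.

```bash
python3 -c "
from plant import robot
print(robot.sign_off())"
```

```text
the job is handed in; nothing more can be done
None
```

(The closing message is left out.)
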